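# Click the packed lunchbox shut

## Task

The lunchbox with the green lid is packed and ready to go: press its lid down at the catch side, past the sprung catch, until it clicks and stays fully shut by itself. Leave the mustard-yellow lunchbox standing ajar as it is, since it is airing after the wash.

Things in the scene. Friction and masses are not known exactly. Their poses are not given: they have to be found in the camera images.
- green_box: White lunchbox with a GREEN lid, packed with food, fixed to the worktop; 140 (its x) x 130 (its y) x 65 mm high. Origin: centre of its underside, on the worktop. Lid hinge: along its +x side (parallel to its y, at x = 70, z = 67.5 mm). Catch: middle of its -x side (x = -70 to -82, z = 35 to 65 mm), which points roughly towards the robot.
- green_lid (a joint): Angle of the green lid, rad: 0 caught and shut, grows as it opens, starts 0.34 to 0.6, stop at -0.014. Plate 141 mm from hinge to edge, 132 wide, 8 thick, with a 44 mm wide tab 12 mm beyond the edge. Sprung: let go too early, it rises above 0.15. The catch resists from about 0.08, gives way at some 10 N at green_press and holds below 0.03. Press down to the stop, then let go.
- green_press (a point): Point on top of the green lid, midway across, 115 mm from the hinge (26 mm in from the lid's edge), moving with the lid. With the lid shut it is at x = -45, y = 0, z = 75.5 mm in green_box's frame; fingertips coming straight down there stay on the lid from any starting angle.
- mustard_press (a point): The same point on the lid of the other lunchbox, alike in shape and size but with a MUSTARD-YELLOW lid, empty and ajar (z axis along its lid's normal). That lid must not be moved.

How it is judged:
By the outcome, as a careful person would: the job done as asked, in the order asked, and still so for the second after the job is handed in, with the robot touching nothing.
It also fails if it takes over 32 s, if anything falls off the work surface, if the arm or the gripper's body presses on something with over 40 N, if the wrist force passes 120 N, or if a joint passes its speed limit or range.

## Robot

A 6-joint arm with a two-finger parallel gripper is mounted at the origin on the work surface. World frame = base frame: x ahead of the robot, y to its left, z up, the work surface at z = 0. Lengths are in m, angles in rad, forces in N, time in s.
With the tool pointing down it reaches from about 0.35 to 0.775 m from the base axis. Payload 7.3 kg.
Tool frame: the origin (TCP) lies at the very end of the fingers, on their centre line; the grasp point (between the pads) lies 19 mm behind it; z points along the fingers, y is the line along which they close (so a half turn about z gives the same grasp; the last joint's range is limited). The gripper opens to 92 mm and grips with 3 to 60 N. Pads are 19 mm wide; open, the fingers measure 130 mm over their backs; the gripper's body (75 mm by 190 mm) begins 47 mm behind the grasp point.
Start: joints at [-1.314, 0.342, 1.524, -0, 1.275, -0.146], TCP at [0.206, -0.483, 0.227] pointing down, gripper open.
Joint ranges: [-2.53, 2.53], [-0.77, 2.02], [0.04, 2.7], [-1, 4.14], [0.28, 2.66], [-3.11, 3.11]. Speed limits (rad/s): [2.57, 2.57, 3.14, 3.14, 3.14, 3.14].

## Interface

Orientations are given as [roll, pitch, yaw] about the fixed x, y, z axes, in that order (R = Rz(yaw) Ry(pitch) Rx(roll)).
In Python, from cell import robot gives the robot as it stands. The module is installed in compiled form; this text tells all that it offers.
- The arm moves only by the tool arm_command, never from a script. Its argument "moves" is a list of rows, each a list of 3 entries, a list of its own where there are three numbers: the shift along the tool's x, y, z in m, then the turn, a rotation vector about the tool's x, y, z in rad, then the finger opening in m, from 0 to 0.0918. In form: [[[dx, dy, dz], [ax, ay, az], claw], ...]. A call has exactly 5 rows; each row is the pose to reach, as a shift and turn from the pose commanded when the call began, along the tool's axes at that moment; what a row does not reach only later rows make up. A row lasts 1/10 s, in which the tool goes at most 50 mm and 8.59 degrees, less where a joint would pass 70% of its speed; a pose out of reach is approached as far as the arm can. A call with a gripper value outside its range is refused whole. The fingers move at their own pace and stop on an object; "squeeze" is the grip in N (left out, the last holds). Time passes only in rows, so rows that repeat a pose let the fingers close, or fill a call up. It gives the time, the measured TCP pose, the force, the opening and the grip force at its end, in the units of the state.
- robot.observe(): the state, without advancing time (a new reading comes with each control period).
- robot.read_camera(name): name is "side" or "top" or "wrist"; returns the picture (420x560x3 uint8, red, green, blue); there is no depth.
- robot.camera_model(name): a dict with "fx", "fy", "cx", "cy" (pixels), "k1" (the pictures are not rectified: a ray, as slopes to the right and down, at radius r is drawn at 1 + k1 r^2 times it, then the intrinsics apply), "R" (3x3) and "t" (3): a world point X has camera coordinates R X + t. Camera axes: x right, y down, z forward; pixel columns grow to the right and rows downward; lengths in m; the calibration is good to about 2 mm. A picture is of the moment at which its call begins: read the wrist's pose just before it. camera_model takes no time and is no camera call; for the wrist camera it gives the pose at the moment of the call.
- robot.hand_in(): hands the job in; it is judged then, once.
The state is a dict: "time": time; "qpos": joint angles; "qvel": joint speeds; "joint_efforts": joint torques, N m; "tool_pos": TCP position; "tool_rot": TCP orientation; "contact_force": force on the tool from outside, world axes, zero at the start; "torque": the same for the moment, N m; "opening": finger opening in m; "grip_force": force on a finger pad.
Only numpy, scipy, OpenCV 4.12 (cv2) and the standard library are available. Lean on these libraries where they do the work, as an engineer would, in place of code of your own. Each camera call takes 0.05 s, during which the arm holds its last target. There are 200 camera calls.

## Working session

There is one attempt and no reset: what is moved stays moved. The work goes in short steps, Python scripts to look and compute and a tool call to move; the robot and the scene stay as the last step left them, time stands still between calls to the robot, and variables do not carry over. Pictures are saved under pics/ and viewed, at most 10 in all, crops included, and the job is handed in when it is done.

Besides the shell and the picture viewer there is one more tool, called after "Call:" as name(argument=value, ...) on one line, values as JSON. arm_command: Moves the arm, as the interface text tells. Its arguments: {"type":"object","properties":{"moves":{"type":"array"},"squeeze":{"type":"number"}},"required":["moves"]}

```bash
mkdir -p pics; python3 - <<'E'
from cell import robot
import cv2,numpy as np
for n in("top","side"):
    cv2.imwrite(f"pics/{n}.png",robot.read_camera(n)[:,:,::-1]); m=robot.camera_model(n)
    print(n,m["fx"],m["k1"],-np.array(m["R"]).T@np.array(m["t"]))
print(robot.observe())
E
```

```text
top 414.6958584606146 -0.09422456742713069 [ 0.4797195  -0.02176906  0.97912289]
side 478.4078584557584 -0.128649962178515 [0.41974918 0.61861305 0.84583284]
{'time': 0.1, 'qpos': array([-1.31398102e+00,  3.42647204e-01,  1.52487975e+00, -1.95728787e-05,
        1.27536585e+00, -1.46001941e-01]), 'qvel': array([ 0.00156132, -0.00060815, -0.00402526, -0.0004905 ,  0.0010276 ,
        0.00095114]), 'joint_efforts': array([ 1.21259967e-03, -4.32006848e+01, -2.44693476e+01,  7.18639302e-02,
        5.26133215e-02, -4.95519964e-05]), 'tool_pos': array([ 0.20573436, -0.48264661,  0.22613205]), 'tool_rot': array([-3.14030361e+00, -1.70633028e-04,  4.02822853e-01]), 'contact_force': array([-0.48107192, -0.21030797, -0.08298225]), 'torque': array([-0.01289773,  0.05960438, -0.01021996]), 'grip_force': 0.0, 'opening': 0.09186173576324175}
```

View pics/top.png

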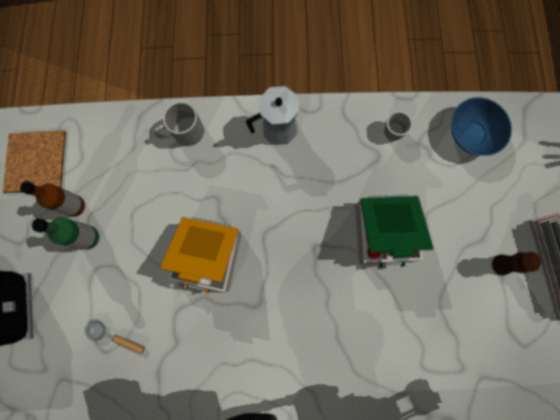

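View pics/side.png

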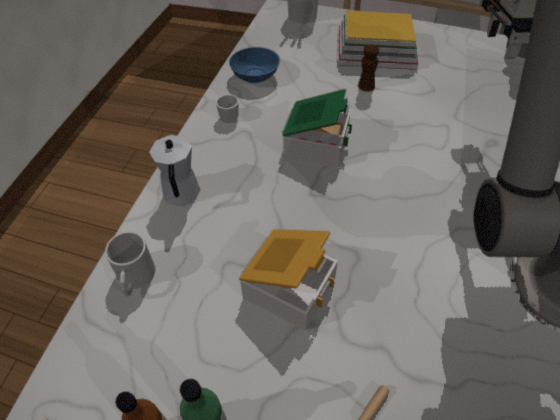

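Top picture: the green lid's hinge edge runs from about (361,198) to (424,196) and its free edge from (369,257) to (431,247). The mustard box is on the left, around (203,250). In the side picture the green lid is around (317,112). I'll fit the pose from the colour mask's corners.

```bash
python3 - <<'E'
import cv2,numpy as np
o=[]
for n,(c,r) in(("top",(395,230)),("side",(318,125))):
    im=cv2.imread(f"pics/{n}.png")
    b,g,rr=[im[...,i].astype(int) for i in range(3)]
    m=((g>1.5*rr)&(g>b+12)&(g>30)).astype(np.uint8)
    w=np.zeros_like(m); w[r-50:r+50,c-50:c+50]=1; m=m*w
    k,l,s,_=cv2.connectedComponentsWithStats(m); i=1+np.argmax(s[1:,4])
    ct=max(cv2.findContours((l==i).astype(np.uint8),0,2)[0],key=cv2.contourArea)
    print(n,s[i],cv2.approxPolyDP(cv2.convexHull(ct),2,True)[:,0].tolist())
    o.append(cv2.resize(im[r-50:r+50,c-50:c+50],(400,400),interpolation=2))
cv2.imwrite("pics/crop.png",np.hstack(o))
E
```

```text
top [ 361  197   72   60 3368] [[417, 197], [432, 247], [407, 256], [371, 251], [361, 199]]
side [ 283   90   64   45 1678] [[344, 90], [345, 111], [335, 123], [283, 134], [296, 102]]
```

View pics/crop.png

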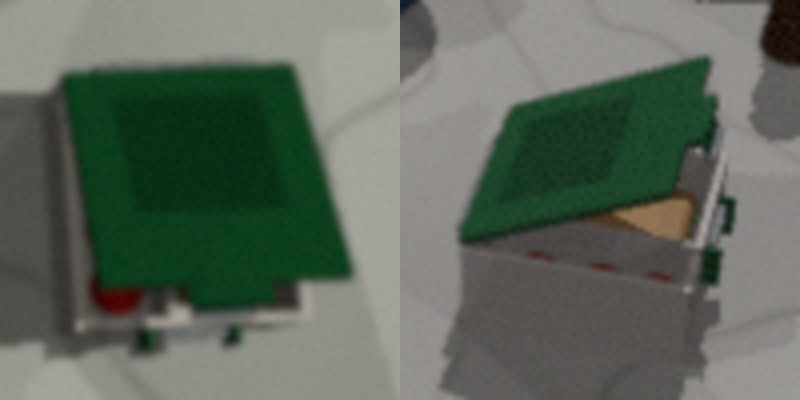

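The crop shows the lid's four plate corners in both views, with the tab on the free edge, and the box's front rim corners at about (364,263) and (422,260) in the top view. Fitting x, y, yaw and lid angle.

```bash
cat >h.py <<'E'
import numpy as np
from scipy.optimize import least_squares
from scipy.spatial.transform import Rotation as Ro
from cell import robot
def proj(n,X):
    m=robot.camera_model(n);c=np.array(X)@np.array(m["R"]).T+m["t"];s=c[:,:2]/c[:,2:]
    s=s*(1+m["k1"]*(s**2).sum(1,keepdims=True));return s*[m["fx"],m["fy"]]+[m["cx"],m["cy"]]
def lid(p,d,w,h=.008):
    x,y,a,th=p
    return world(p,.07-d*np.cos(th)+h*np.sin(th)*1,w,.0675+d*np.sin(th)+h*np.cos(th))
def world(p,bx,by,bz):
    x,y,a,_=p
    return [x+bx*np.cos(a)-by*np.sin(a),y+bx*np.sin(a)+by*np.cos(a),bz]
E
python3 - <<'E'
from h import *
cor=lambda p:[lid(p,0,.066),lid(p,0,-.066),lid(p,.141,-.066),lid(p,.141,.066)]
rim=lambda p:[world(p,-.07,.065,.065),world(p,-.07,-.065,.065)]
T=np.array([[361,199],[418.2,196.8],[433,249.2],[370.2,252.5],[364.2,262.8],[422,259.5]])
S=np.array([[283.5,135.5],[295.5,101.7],[345.5,89.5],[338,123.2]])
f=lambda p:np.concatenate([(proj("top",cor(p)+rim(p))-T).ravel(),(proj("side",cor(p))-S).ravel()])
r=least_squares(f,[.5,-.25,0,.45],loss="soft_l1");p=r.x
print(p.round(4),f(p).reshape(-1,2).round(1).tolist())
st=robot.observe();R=Ro.from_euler("xyz",st["tool_rot"]).as_matrix()
for n,P in(("open",lid(p,.115,0)),("shut",world(p,-.045,0,.0755))):
    print(n,np.round(P,4),"tool shift",(R.T@(P-st["tool_pos"])).round(4))
print(R.round(3))
E
```

```text
[ 0.5959 -0.2551  0.0321  0.4667] [[-1.7, -0.4], [0.1, -1.1], [1.1, 0.6], [-0.6, 0.7], [-0.1, 1.0], [0.9, 1.2], [-1.5, -0.2], [-0.4, -0.4], [0.6, -0.9], [-1.7, 0.4]]
open [ 0.5669 -0.2561  0.1264] tool shift [ 0.421  -0.0668  0.0999]
shut [ 0.551  -0.2566  0.0755] tool shift [ 0.4062 -0.0724  0.1508]
[[ 0.92   0.392 -0.   ]
 [ 0.392 -0.92   0.001]
 [ 0.    -0.001 -1.   ]]
```

Call:
arm_command(moves=[[[0.045, -0.008, 0], [0, 0, 0], 0], [[0.09, -0.016, 0], [0, 0, 0], 0], [[0.135, -0.024, 0], [0, 0, 0], 0], [[0.18, -0.032, 0], [0, 0, 0], 0], [[0.225, -0.04, 0], [0, 0, 0], 0]], squeeze=10)

```text
time: 0.6
tool_pos: [0.3983, -0.3567, 0.2265]
tool_rot: [-3.141, 0.0, 0.403]
contact_force: [0.3, -1.4, -0.0]
opening: 0.0564
grip_force: 0.0
```

Call:
arm_command(moves=[[[0.045, -0.008, 0], [0, 0, 0], 0], [[0.09, -0.016, 0], [0, 0, 0], 0], [[0.135, -0.024, 0], [0, 0, 0], 0], [[0.181, -0.032, 0], [0, 0, 0], 0], [[0.181, -0.032, 0], [0, 0, 0], 0]])

```text
time: 1.1
tool_pos: [0.5547, -0.2537, 0.2257]
tool_rot: [-3.14, -0.001, 0.408]
contact_force: [-1.2, -0.9, 0.1]
opening: 0.0164
grip_force: 0.0
```

```bash
python3 - <<'E'
from h import *
import cv2
st=robot.observe();R=Ro.from_euler("xyz",st["tool_rot"]).as_matrix()
P=[.551,-.2566,.0755]
print(st["time"],st["tool_pos"],st["tool_rot"],st["contact_force"],st["opening"],(R.T@(P-st["tool_pos"])).round(4))
cv2.imwrite("pics/a.png",np.hstack([cv2.resize(robot.read_camera(n)[:,:,::-1],(400,300)) for n in("side","wrist")]))
E
```

```text
1.1 [ 0.55473125 -0.25365184  0.22566115] [-3.14029427e+00 -1.24336734e-03  4.08293796e-01] [-1.23118303 -0.91401728  0.10241632] 0.016392287072366216 [-0.0048  0.0014  0.1502]
```

View pics/a.png

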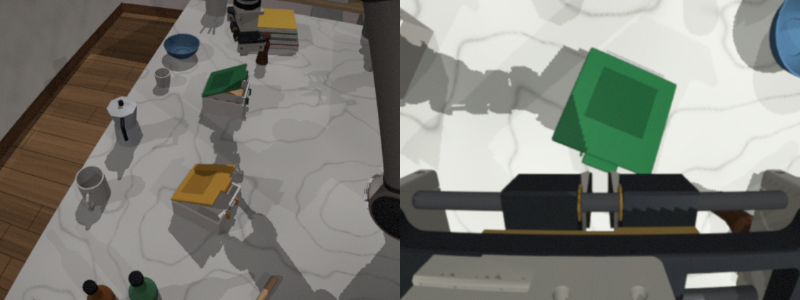

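The side half shows the gripper over the green box. The wrist half shows the whole green lid, with its tab near (600,160). I'll check the fitted press point against the wrist view.

```bash
python3 - <<'E'
from h import *
import cv2
p=[.5959,-.2551,.0321,.4667]
im=robot.read_camera("wrist")[:,:,::-1].copy()
Q=[lid(p,0,.066),lid(p,0,-.066),lid(p,.141,-.066),lid(p,.141,.066)]
for q in proj("wrist",Q+[lid(p,.115,0)]): cv2.circle(im,tuple(int(v) for v in q.round()),3,(0,0,255),-1)
cv2.circle(im,tuple(int(v) for v in proj("wrist",[robot.observe()["tool_pos"]])[0]),4,(255,0,0),-1)
cv2.imwrite("pics/w.png",im)
E
```

```text
(no output)
```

View pics/w.png

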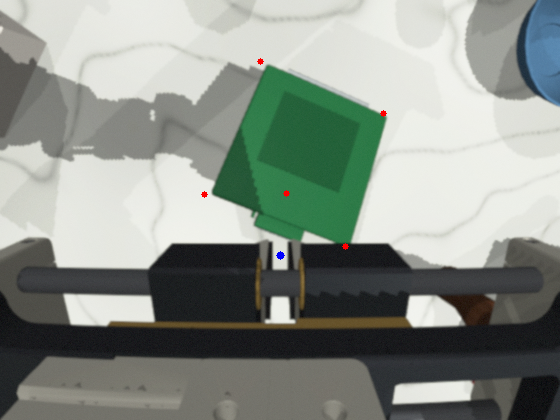

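The overlay agrees to a few mm: lid corners within about 8 px, and the press point at (286,193), mid-lid near the free edge. Descending.

Call:
arm_command(moves=[[[0, 0, 0.03], [0, 0, 0], 0], [[0, 0, 0.06], [0, 0, 0], 0], [[0, 0, 0.08], [0, 0, 0], 0], [[0, 0, 0.085], [0, 0, 0], 0], [[0, 0, 0.085], [0, 0, 0], 0]])

```text
time: 1.75
tool_pos: [0.5501, -0.2585, 0.1416]
tool_rot: [-3.141, 0.001, 0.401]
contact_force: [0.5, -0.3, -0.0]
opening: 0.0004
grip_force: 0.0
```

Call:
arm_command(moves=[[[0, 0, 0.01], [0, 0, 0], 0], [[0, 0, 0.02], [0, 0, 0], 0], [[0, 0, 0.03], [0, 0, 0], 0], [[0, 0, 0.04], [0, 0, 0], 0], [[0, 0, 0.045], [0, 0, 0], 0]])

```text
time: 2.25
tool_pos: [0.5506, -0.2574, 0.0955]
tool_rot: [-3.141, 0.001, 0.403]
contact_force: [-0.9, -0.4, 2.9]
opening: 0.0006
grip_force: 1.5
```

Contact is made (2.9 N from the spring). Going through the catch towards the stop, at z ≈ 0.074.

Call:
arm_command(moves=[[[0, 0, 0.005], [0, 0, 0], 0], [[0, 0, 0.01], [0, 0, 0], 0], [[0, 0, 0.014], [0, 0, 0], 0], [[0, 0, 0.018], [0, 0, 0], 0], [[0, 0, 0.02], [0, 0, 0], 0]])

```text
time: 2.75
tool_pos: [0.5511, -0.2575, 0.0763]
tool_rot: [-3.142, -0.0, 0.403]
contact_force: [0.4, 0.5, -0.3]
opening: 0.0008
grip_force: 0.0
```

Call:
arm_command(moves=[[[0, 0, 0.001], [0, 0, 0], 0], [[0, 0, 0.002], [0, 0, 0], 0], [[0, 0, 0.003], [0, 0, 0], 0], [[0, 0, 0.004], [0, 0, 0], 0], [[0, 0, 0.004], [0, 0, 0], 0]])

```text
time: 3.25
tool_pos: [0.5511, -0.2575, 0.0739]
tool_rot: [3.141, -0.0, 0.403]
contact_force: [-4.4, 1.4, 11.2]
opening: 0.0006
grip_force: 5.5
```

The lid is at its stop (z = 0.0739, 11 N). Lifting off and checking.

Call:
arm_command(moves=[[[0, 0, -0.01], [0, 0, 0], 0], [[0, 0, -0.04], [0, 0, 0], 0], [[0, 0, -0.08], [0, 0, 0], 0], [[0, 0, -0.12], [0, 0, 0], 0], [[0, 0, -0.14], [0, 0, 0], 0]])

```text
time: 3.75
tool_pos: [0.5525, -0.2583, 0.2169]
tool_rot: [3.137, -0.004, 0.403]
contact_force: [0.1, -0.3, -0.4]
opening: 0.0007
grip_force: 0.0
```

Call:
arm_command(moves=[[[-0.04, 0, -0.01], [0, 0, 0], 0], [[-0.08, 0, -0.02], [0, 0, 0], 0], [[-0.12, 0, -0.02], [0, 0, 0], 0], [[-0.15, 0, -0.02], [0, 0, 0], 0], [[-0.15, 0, -0.02], [0, 0, 0], 0]])

```text
time: 4.25
tool_pos: [0.4107, -0.3177, 0.2332]
tool_rot: [3.141, 0.001, 0.399]
contact_force: [-0.0, 0.3, 0.2]
opening: 0.0006
grip_force: 0.0
```

```bash
python3 - <<'E'
from h import *
import cv2
s=robot.read_camera("side")[:,:,::-1].copy();
p=[.5959,-.2551,.0321,0.]
Q=[lid(p,0,.066),lid(p,0,-.066),lid(p,.141,-.066),lid(p,.141,.066)]
print(proj("side",Q).round(),robot.observe()["contact_force"])
cv2.imwrite("pics/end.png",np.hstack([cv2.resize(s[60:330,210:410],(400,540)),cv2.resize(cv2.imread("pics/side.png")[60:330,210:410],(400,540))]))
E
```

```text
[[283. 135.]
 [296. 101.]
 [351. 110.]
 [342. 145.]] [ 0.27583036  0.31745872 -0.58206758]
```

View pics/end.png

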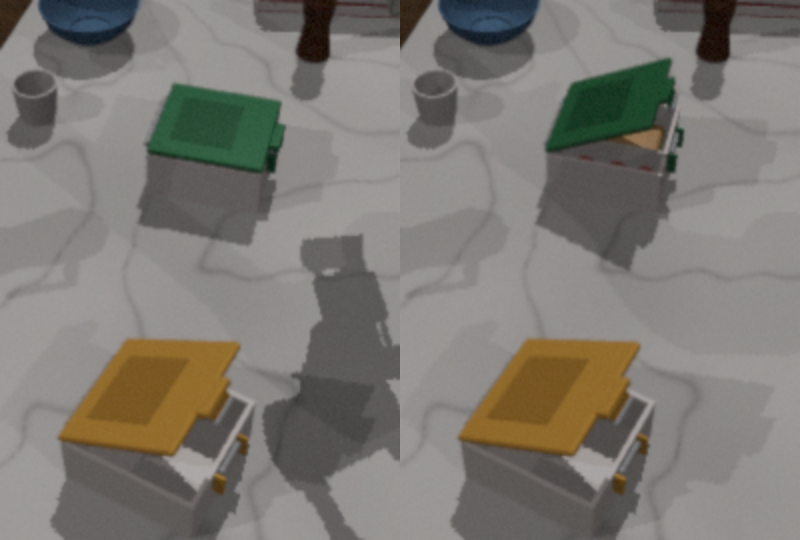

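The green lid is flat and shut (left), with its free corners at about (350,110) and (343,144) in the full picture, as predicted for angle 0. The mustard lid matches the earlier picture (right).

```bash
python3 -c "
from cell import robot
print(robot.hand_in())"
```

```text
the job is handed in; nothing more can be done
None
```

The green lid is pressed past its catch and stays shut by itself, the mustard lunchbox is still ajar and untouched, and the job is handed in.

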